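# Weigh the parcel at the bottom of the pile

## Task

The long flat parcel under the pile in the aluminium bay has to be weighed. Draw it straight out through the bay's mouth, clear of the bay, and let go of it on the counter, leaving the other two parcels stacked and upright in the bay without lifting or toppling them; then take it again by its middle and lay it flat between the stops on the scale's plate - set it down, do not drop it - and let go. Leave everything else on the counter where it is.

Things in the scene. Friction and masses are not known exactly. Their poses are not given: they have to be found in the camera images.
- long_parcel: The long flat cardboard parcel under the pile, rigid, 190 (x) x 56 (y) x 16 (z) mm, about 0.13-0.27 kg. Origin: centre of its underside; x along its length. At the start it lies flat on the counter, its x axis within 0.05 rad of the bay's x axis, sticking about 75 mm out of the bay's mouth towards the bay's -x; the rest of it is under the pile. It may lie either way round on the scale.
- wide_parcel: Cardboard parcel 110 (x) x 120 (y) x 30 (z) mm, about 0.1-0.2 kg, lying on the long parcel inside the bay. Too wide to pass the bay's mouth: it comes to rest against the two front lips when the long parcel is drawn, and sinks to the counter as it leaves. Origin: centre of its underside.
- tall_parcel: Light cardboard parcel 70 x 70 x 85 (z) mm, about 0.06-0.11 kg, standing loose on the wide parcel (top about 131 mm above the counter). Origin: centre of its underside, z up.
- bay: Fixed bay, slippery aluminium, no top or floor: 175 mm deep (x), 148 mm wide (y), side walls and front lips 60 mm high, back wall 45 mm. Origin: on the counter (z 0), at the middle of the outer edge of its mouth; x points into the bay, -x is the way out, z up. The mouth is 80 mm wide between two 12 mm thick front lips. The counter outside the mouth is free for 230 mm.
- scale: Fixed parcel scale: grey housing 250 (x) x 170 (y) mm, low display at its -x end (reaching 180 mm from the origin), steel stage plate on top. Origin: on the counter under the plate's centre; x along the length in which the parcel lies. The plate does not move.
- stage (a point): Centre of the upper face of the stage plate (40 mm above the counter), axes as the scale's. Six stops 12 mm high: two end stops, inner faces 103 mm from the centre along x, 40 mm wide; four side stops, inner faces 34 mm from the centre along y, 8 mm thick, from 53 to 103 mm along x. The middle 106 mm of both long sides is free for fingers; play 6 mm each side, 8 mm each end.
- short_parcel: Loose bystander; leave it where it is. Cardboard parcel 120 x 85 x 35 mm, behind the work area. Origin: centre of its underside.
- mug: Loose bystander; leave it where it is. White mug, radius 38, 90 mm high. Origin: centre of its underside.
- tape_roll: Loose bystander; leave it where it is. Roll of brown tape lying flat, 96 mm across, 45 mm high. Origin: centre of its underside.
- padlock: Loose bystander; leave it where it is. Brass padlock lying flat, body 50 x 45 x 22 mm with a steel shackle to its +x. Origin: under the middle of its body.
- oil_can: Loose bystander; leave it where it is. Grey can, radius 30, 150 mm high. Origin: centre of its underside.
- screwdriver: Loose bystander; leave it where it is. Screwdriver lying at the back, its length roughly along world y, under 35 mm high. Leave it lying.
Things that resemble listed ones, but are neither listed nor needed, are in the scene too. What is shaped like the long_parcel but blue is not meant.

How it is judged:
On the way, in this order (a step that is already met when the one before it is completed fails the run):
1. the long parcel is drawn clear of the bay and lies flat on the counter, let go, at rest (x of long_parcel in the frame of bay below -0.097 m and height (world z) of long_parcel below 0.005 m and angle between long_parcel's own z axis and vertical below 0.05 rad and contact force between the fingers and long_parcel below 0.1 N and linear speed of long_parcel below 0.02 m/s), for 0.2 s.
2. it is lifted off the counter, held by its middle (grasp within 45 mm of its centre) (height (world z) of long_parcel above 0.025 m and contact force between the fingers and long_parcel above 0.5 N and horizontal distance between the grasp point and long_parcel below 0.045 m), for 0.1 s.
At the end, for the whole second after the job is handed in: Long parcel released, flat and still on the plate between all stops (within 10 mm lengthwise, 8 mm sideways, 0.12 rad); wide parcel flat on the counter in the bay (50-120 mm in, 20 mm off the middle line at most), tall one upright on it, within 45 mm of its centre (x of long_parcel in the frame of stage between -0.01 and 0.01 m and y of long_parcel in the frame of stage between -0.008 and 0.008 m and z of long_parcel in the frame of stage between -0.003 and 0.004 m and angle between long_parcel's own z axis and vertical below 0.05 rad and angle between the x axis of long_parcel and the x axis of scale, either way round below 0.12 rad and linear speed of each of long_parcel, wide_parcel, tall_parcel below 0.02 m/s and contact force between the fingers and long_parcel below 0.1 N and x of wide_parcel in the frame of bay between 0.05 and 0.12 m and y of wide_parcel in the frame of bay between -0.02 and 0.02 m and height (world z) of wide_parcel below 0.006 m and angle between each of wide_parcel, tall_parcel's own z axis and vertical below 0.08 rad and z of tall_parcel in the frame of wide_parcel between 0.025 and 0.036 m and horizontal distance between tall_parcel and wide_parcel below 0.045 m); the robot touches nothing.
It fails at once if the tall parcel topples (tilts over 0.5 rad) (angle between tall_parcel's own z axis and vertical above 0.5 rad).
It fails at once if a parcel of the pile is lifted (wide one over 35 mm, tall one over 65 mm above the counter) (height (world z) of wide_parcel above 0.035 m or height (world z) of tall_parcel above 0.065 m).
It fails at once if the long parcel is dropped onto the scale (moves faster than 0.5 m/s within 30 mm above the plate) (horizontal distance between long_parcel and stage below 0.06 m and z of long_parcel in the frame of stage below 0.03 m and linear speed of long_parcel above 0.5 m/s).
It fails at once if a bystander is moved more than 25 mm (distance of any of short_parcel, mug, tape_roll, padlock, oil_can, screwdriver from where it was at the start of the episode above 0.025 m).
It also fails if it takes over 51 s, if anything falls off the work surface, if the arm or the gripper's body presses on something with over 40 N, if the wrist force passes 120 N, or if a joint passes its speed limit or range.

## Robot

A 6-joint arm with a two-finger parallel gripper is mounted at the origin on the work surface. World frame = base frame: x ahead of the robot, y to its left, z up, the work surface at z = 0. Lengths are in m, angles in rad, forces in N, time in s.
With the tool pointing down it reaches from about 0.35 to 0.975 m from the base axis. Payload 4.9 kg.
Tool frame: the origin (TCP) lies at the very end of the fingers, on their centre line; the grasp point (between the pads) lies 19 mm behind it (grasp_offset is the distance from the TCP to the grasp point, in m); x points along the fingers, y is the direction in which the jaws open and shut, and the axes are right-handed (so a half turn about x gives the same grasp; the last joint's range is limited). The gripper opens to 85 mm and grips with 20 to 120 N. Pads are 22 mm wide; open, the fingers measure 114 mm over their backs; the gripper's body (76 mm by 85 mm) begins 54 mm behind the grasp point. The pads swing forward as they close: fully open they stand 13 mm farther back than shut.
Start: joints at [1.146, 0.053, 1.613, -0, 1.476, -0.119], TCP at [0.188, 0.596, 0.231] pointing down, gripper open.
Joint ranges: [-3.01, 3.01], [-1.01, 2.22], [0.06, 2.58], [-1.02, 4.17], [0.09, 2.62], [-3.14, 3.14]. Speed limits (rad/s): [2.57, 2.57, 3.14, 3.14, 3.14, 3.14].

## Interface

Orientations are given as a rotation vector (axis times angle).
In Python, from station import get_obs, get_image, camera_model, finish_job, grasp_offset gives the robot as it stands.
- The arm moves only by the shell command python3 -m crank 'ROWS' [OPENING] [FORCE]. ROWS is JSON, a list that holds one entry, the list of rows, each a list of 4 numbers: the shift along the world's x, y, z in m, then the turn about the world's z in degrees. In form: [[[dx, dy, dz, turn], ...]]. A call has 1 to 5 rows; each row is the pose to reach, as a shift and turn from the pose commanded when the call began; what a row does not reach only later rows make up. A row lasts 1/12 s, in which the tool goes at most 41.7 mm and 7.16 degrees, less where a joint would pass 70% of its speed; a pose out of reach is approached as far as the arm can. A call with a gripper value outside its range is refused whole. OPENING is the opening, from 0 (shut) to 1 (fully open), set as the call begins (- or left out, the last holds). The fingers move at their own pace and stop on an object; FORCE is the grip in N (left out, the last holds). Time passes only in rows, so rows that repeat a pose let the fingers close. It gives the time, the measured TCP pose, the force and the opening at its end, in the units of the state.
- get_obs(): the state, without advancing time (a new reading comes with each control period).
- get_image(name): name is "side" or "top" or "wrist"; returns (picture, depth): 400x640x3 uint8, red, green, blue; 400x640 float32, m along the optical axis (not along the pixel's ray), 0 where there is no reading.
- camera_model(name): a dict with "fx", "fy", "cx", "cy" (pixels), "k1" (the pictures are not rectified: a ray, as slopes to the right and down, at radius r is drawn at 1 + k1 r^2 times it, then the intrinsics apply), "xyz" and "attitude" of the camera in the world. Camera axes: x right, y down, z forward; pixel columns grow to the right and rows downward; lengths in m; the calibration is good to about 2 mm. A picture is of the moment at which its call begins: read the wrist's pose just before it. camera_model takes no time and is no camera call; for the wrist camera it gives the pose at the moment of the call.
- finish_job(): hands the job in, once; it reports no verdict.
The state is a dict: "t": time; "q": joint angles; "dq": joint speeds; "effort": joint torques, N m; "tool_pos": TCP position; "tool_rot": TCP orientation; "contact_force": force on the tool from outside, world axes, zero at the start; "wrist_torque": the same for the moment, N m; "opening": finger opening in m.
Only numpy, scipy, OpenCV 4.12 (cv2) and the standard library are available. Lean on these libraries where they do the work, as an engineer would, in place of code of your own. Each camera call takes 0.05 s, during which the arm holds its last target.

## Working session

There is one attempt and no reset: what is moved stays moved. The work goes in short steps, Python scripts to look and compute and a shell command to move; the robot and the scene stay as the last step left them, time stands still between calls to the robot, and variables do not carry over. Pictures are saved under pics/ and viewed, and the job is handed in when it is done.

```bash
ls; mkdir -p pics; python3 - <<'E'
from station import *
import cv2,numpy as np
o=get_obs();print({k:np.round(v,3) for k,v in o.items()},grasp_offset)
for n in("top","side"):
    p,d=get_image(n);cv2.imwrite(f"pics/{n}0.png",p[:,:,::-1]);np.savez(f"{n}0.npz",p=p,d=d)
    print(n,camera_model(n))
E
```

```text
pics
{'t': np.float64(0.0), 'q': array([ 1.146,  0.053,  1.614,  0.   ,  1.476, -0.119]), 'dq': array([-0.002,  0.001, -0.001,  0.   , -0.   , -0.001]), 'effort': array([ 2.0000e-03, -3.9367e+01, -3.7019e+01,  0.0000e+00,  7.0000e-03,
       -0.0000e+00]), 'tool_pos': array([0.188, 0.595, 0.23 ]), 'tool_rot': array([ 0.238,  1.558, -0.242]), 'contact_force': array([0.775, 0.43 , 0.176]), 'wrist_torque': array([0.006, 0.008, 0.019]), 'opening': np.float64(0.085)} 0.0187
top {'fx': 489.2297065649833, 'fy': 489.2297065649833, 'cx': 316.5835749425397, 'cy': 193.01478728991935, 'k1': -0.07500607389351814, 'xyz': array([ 0.3598903 , -0.02002567,  1.30020365]), 'attitude': array([-2.20625272,  2.1811811 , -0.12912942])}
side {'fx': 451.0285182574697, 'fy': 451.0285182574697, 'cx': 320.7740184802498, 'cy': 208.52731517574574, 'k1': -0.059357995752909405, 'xyz': array([ 0.43432645, -0.9127043 ,  0.89988952]), 'attitude': array([-2.33054119,  0.09422797, -0.0168969 ])}
```

View pics/top0.png

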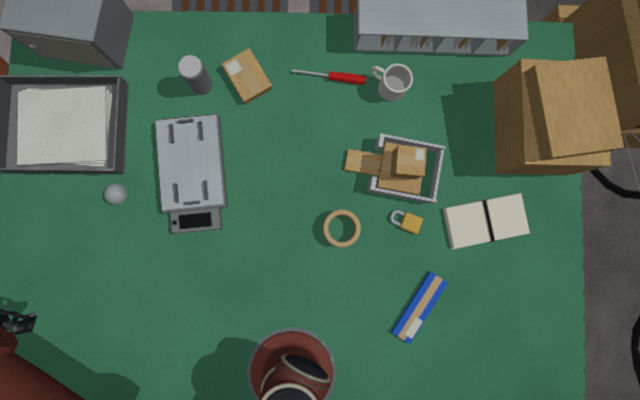

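View pics/side0.png

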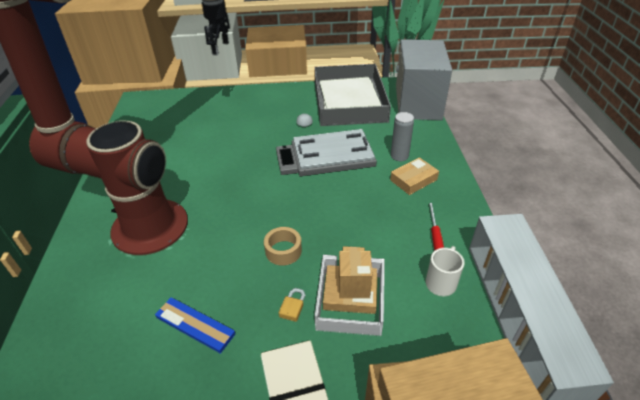

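Candidates: the tan strip at top (362,161), sticking out of the bay's mouth, and the blue-rimmed box at (420,307), which is the excluded decoy. The short box at (247,76) is a bystander. The strip at (362,161) matches the description. I'll measure it and check a close crop.

```bash
cat > h.py <<'E'
import numpy as np,cv2
from scipy.spatial.transform import Rotation as R
def cam(m):
    K=np.array([[m['fx'],0,m['cx']],[0,m['fy'],m['cy']],[0,0,1]]);return K,np.array([m['k1'],0,0,0,0.])
def rays(m,uv):
    K,D=cam(m);return cv2.undistortPoints(np.array(uv,float).reshape(-1,1,2),K,D).reshape(-1,2)
def at_z(m,uv,z):
    s=rays(m,uv);d=np.c_[s,np.ones(len(s))]@R.from_rotvec(m['attitude']).as_matrix().T
    return m['xyz']+d*((z-m['xyz'][2])/d[:,2])[:,None]
def cloud(m,dep):
    v,u=np.mgrid[:400,:640];s=rays(m,np.stack([u,v],-1).reshape(-1,2).astype(float))
    P=np.c_[s,np.ones(len(s))]*dep.reshape(-1,1)
    return (P@R.from_rotvec(m['attitude']).as_matrix().T+m['xyz']).reshape(400,640,3)
def proj(m,P):
    K,D=cam(m);Rm=R.from_rotvec(m['attitude']).as_matrix().T
    return cv2.projectPoints(np.array(P,float),cv2.Rodrigues(Rm)[0],-Rm@m['xyz'],K,D)[0].reshape(-1,2)
E
python3 - <<'E'
from h import *; from station import camera_model
f=np.load('top0.npz');p,d=f['p'],f['d'];m=camera_model('top')
C=cloud(m,d)
for uv in [(362,161),(352,160),(408,158),(400,186),(340,140),(190,160),(175,160),(381,168),(442,170)]:
    print(uv,C[uv[1],uv[0]].round(4))
c=p[120:220,330:460,::-1];cv2.imwrite('pics/c1.png',cv2.resize(c,None,fx=6,fy=6,interpolation=cv2.INTER_CUBIC)[:600,:800])
c=p[105:240,145:235,::-1];cv2.imwrite('pics/c2.png',cv2.resize(c,None,fx=4.4,fy=4.4,interpolation=cv2.INTER_CUBIC))
E
```

```text
(362, 161) [ 0.5565 -0.1823  0.0138]
(352, 160) [ 0.5582 -0.1551  0.0176]
(408, 158) [ 0.5479 -0.2804  0.1303]
(400, 186) [ 0.4878 -0.278   0.0441]
(340, 140) [ 6.149e-01 -1.243e-01  1.000e-04]
(190, 160) [0.5488 0.2682 0.0395]
(175, 160) [0.5481 0.3067 0.0414]
(381, 168) [ 0.5337 -0.2276  0.0481]
(442, 170) [ 0.5373 -0.4022  0.0017]
```

View pics/c1.png

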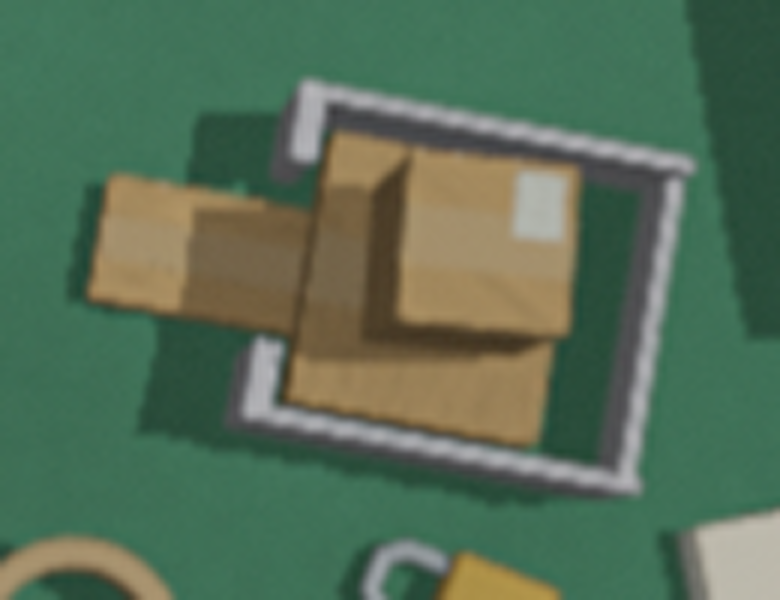

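View pics/c2.png

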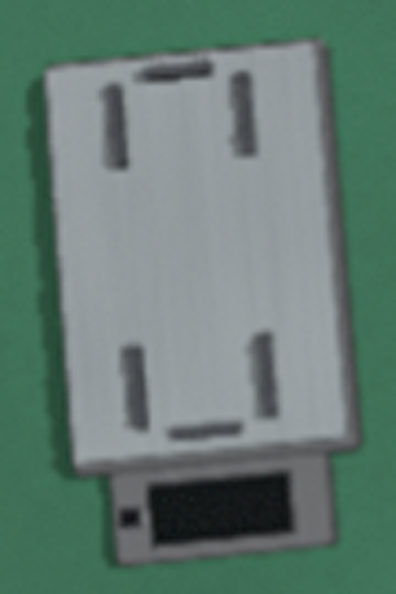

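```bash
python3 - <<'E'
from h import *; from station import camera_model
from scipy.optimize import least_squares
m=camera_model('top')
u1=lambda a:[((x+.5)/6-.5+330,(y+.5)/6-.5+120) for x,y in a]
u2=lambda a:[((x+.5)/4.4-.5+145,(y+.5)/4.4-.5+105) for x,y in a]
L=at_z(m,u1([(108,175),(88,300),(310,211),(293,335)]),.016);print('long',L.round(4))
print('width',np.linalg.norm(L[0]-L[1])); 
dd=(L[2]-L[0])+(L[3]-L[1]);print('dir in', np.degrees(np.arctan2(dd[1],dd[0])), 'dir w', np.degrees(np.arctan2(*(L[0]-L[1])[[1,0]])))
B=at_z(m,u1([(303,80),(243,418),(692,158),(637,494)]),.06);print('bay',B.round(4))
def fit(uv,M,z,x0):
    W=at_z(m,uv,z)[:,:2];M=np.array(M,float)
    f=lambda s:(M@np.array([[np.cos(s[2]),np.sin(s[2])],[-np.sin(s[2]),np.cos(s[2])]])+s[:2]-W).ravel()
    r=least_squares(f,x0);print(r.x.round(4),np.degrees(r.x[2]).round(2),(f(r.x).reshape(-1,2)*1000).round(1).tolist());return r.x
# bay x into bay ~ world -y ; outer corners: y bay left = +world x ; bay ext dims 
print('sides',[np.linalg.norm(B[i]-B[j]) for i,j in((0,1),(2,3),(0,2),(1,3))])
w=np.linalg.norm(B[0]-B[1])/2;D=np.linalg.norm(B[0]-B[2])
bay=fit(u1([(303,80),(243,418),(692,158),(637,494)]),[(0,.080),(0,-.08),(.175,.08),(.175,-.08)],.06,[.5,-.2,-1.6])
W=at_z(m,u1([(335,132),(287,402),(540,445)]),.046);print('wide',W.round(4))
T=at_z(m,u1([(411,150),(580,165),(397,322),(570,337)]),.131);print('tall',T.round(4),T.mean(0))
# scale stops: x axis to image up (display at -x, bottom)
# stop centres at top z
uv=u2([(175,71),(205,431),(115,126),(245,113),(136,388),(264,375)])
sc=fit(uv,[(.107,0),(-.107,0),(.078,.038),(.078,-.038),(-.078,.038),(-.078,-.038)],.052,[.55,.27,0])
E
```

```text
long [[ 0.5885 -0.1434  0.016 ]
 [ 0.5324 -0.1347  0.016 ]
 [ 0.5738 -0.2337  0.016 ]
 [ 0.5182 -0.2259  0.016 ]]
width 0.056757278300294825
dir in -99.05384178380467 dir w -8.76301792032711
bay [[ 0.6237 -0.2235  0.06  ]
 [ 0.4768 -0.1974  0.06  ]
 [ 0.5928 -0.3937  0.06  ]
 [ 0.4463 -0.3676  0.06  ]]
sides [np.float64(0.14919041319521803), np.float64(0.1487900645494804), np.float64(0.17305502676590725), np.float64(0.1729781198730724)]
[ 0.5503 -0.2094 -1.7482] -100.16 [[5.4, -0.1], [-5.2, 2.1], [5.4, -2.0], [-5.6, 0.1]]
wide [[ 0.6039 -0.2398  0.046 ]
 [ 0.4853 -0.2185  0.046 ]
 [ 0.4681 -0.329   0.046 ]]
tall [[ 0.5805 -0.256   0.131 ]
 [ 0.5756 -0.3257  0.131 ]
 [ 0.5099 -0.2499  0.131 ]
 [ 0.5049 -0.3208  0.131 ]] [ 0.54273283 -0.28809527  0.131     ]
[0.5434 0.2711 0.1136] 6.51 [[0.3, -0.4], [-0.4, 0.3], [0.5, -0.0], [0.4, 0.7], [-0.4, 0.4], [-0.3, -0.9]]
```

```bash
python3 - <<'E'
from h import *; from station import *
o=get_obs();M=R.from_rotvec(o['tool_rot']).as_matrix();print(M.round(3));print(np.degrees(np.arctan2(M[1,1],M[0,1])), o['tool_pos'])
E
```

```text
[[-0.001  0.301  0.954]
 [-0.002  0.954 -0.301]
 [-1.    -0.002 -0.   ]]
72.47845180760201 [0.18795939 0.59548665 0.23017752]
```

```bash
python3 -m crank '[[[0.010,-0.020,0,-2],[0.025,-0.050,0,-5.5],[0.041,-0.084,0,-9],[0.057,-0.117,0,-12.6],[0.074,-0.151,0,-16.3]]]' 1 60
python3 -m crank '[[[0.016,-0.033,0,-3.6],[0.032,-0.066,0,-7.2],[0.048,-0.099,0,-10.7],[0.064,-0.132,0,-14.2],[0.08,-0.164,0,-17.7]]]'
python3 -m crank '[[[0.016,-0.033,0,-3.6],[0.032,-0.066,0,-7.2],[0.048,-0.099,0,-10.7],[0.064,-0.132,0,-14.2],[0.08,-0.164,0,-17.7]]]'
python3 -m crank '[[[0.016,-0.033,0,-3.6],[0.032,-0.066,0,-7.2],[0.048,-0.099,0,-10.7],[0.064,-0.132,0,-14.2],[0.08,-0.164,0,-17.7]]]'
```

```text
t: 0.52
tool_pos: [0.2621, 0.4434, 0.2306]
tool_rot: [0.463, 1.521, -0.465]
contact_force: [0.3, 1.4, 0.7]
opening: 0.0852
t: 0.93
tool_pos: [0.3422, 0.2792, 0.2309]
tool_rot: [0.704, 1.454, -0.704]
contact_force: [0.2, 0.5, -0.4]
opening: 0.0854
t: 1.35
tool_pos: [0.4223, 0.1151, 0.231]
tool_rot: [0.941, 1.358, -0.941]
contact_force: [0.4, 0.7, -0.5]
opening: 0.0857
t: 1.77
tool_pos: [0.5023, -0.0489, 0.2309]
tool_rot: [1.172, 1.233, -1.172]
contact_force: [0.2, 1.2, 0.0]
opening: 0.0853
```

```bash
python3 -m crank '[[[0.016,-0.033,-0.01,-3.6],[0.032,-0.066,-0.03,-7],[0.044,-0.09,-0.05,-10],[0.054,-0.108,-0.07,-12],[0.054,-0.108,-0.08,-12]]]'
python3 - <<'E'
from h import *; from station import *
o=get_obs();M=R.from_rotvec(o['tool_rot']).as_matrix();print(np.degrees(np.arctan2(M[1,1],M[0,1])), o['tool_pos'],o['q'].round(2))
m=camera_model('wrist');p,d=get_image('wrist');cv2.imwrite('pics/w1.png',p[:,:,::-1]);np.savez('w1.npz',p=p,d=d);import pickle;pickle.dump(m,open('w1.pkl','wb'));print(m['xyz'],m['attitude'])
E
```

```text
t: 2.18
tool_pos: [0.5556, -0.1577, 0.1478]
tool_rot: [1.325, 1.132, -1.329]
contact_force: [-0.5, 0.2, 0.5]
opening: 0.0857
-9.17385446648425 [ 0.55563233 -0.15770828  0.14780893] [-0.4   0.01  1.8  -0.    1.34 -0.24]
[ 0.56890928 -0.081921    0.29201779] [ 2.82912465 -0.22625501 -0.04209541]
```

View pics/w1.png

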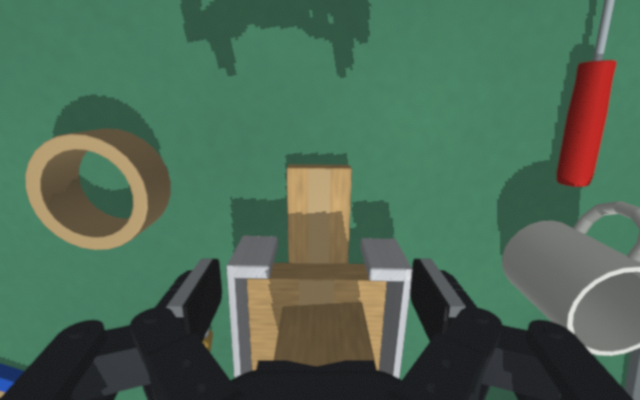

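The wrist view shows the strip's outer end at (288–351,167) and the lips at (250,245) and (383,245). The gripper straddles the strip. I'll measure the end from here.

```bash
python3 - <<'E'
from h import *; import pickle
m=pickle.load(open('w1.pkl','rb'))
L=at_z(m,[(287.5,167.5),(351,167),(349.5,230),(290,230)],.016);print(L.round(4),np.linalg.norm(L[0]-L[1]))
print((L[0]+L[1])/2,(L[2]+L[3])/2, np.degrees(np.arctan2(*((L[2]+L[3])/2-(L[0]+L[1])/2)[[1,0]])))
E
```

```text
[[ 0.5344 -0.1349  0.016 ]
 [ 0.5884 -0.1432  0.016 ]
 [ 0.5795 -0.201   0.016 ]
 [ 0.5258 -0.1924  0.016 ]] 0.05463067780088377
[ 0.56135832 -0.1390374   0.016     ] [ 0.55269576 -0.19669185  0.016     ] -98.54474825184789
```

```bash
python3 -m crank '[[[0.001,-0.002,-0.03,0],[0.002,-0.003,-0.065,0.3],[0.002,-0.003,-0.1,0.5],[0.002,-0.003,-0.125,0.5],[0.002,-0.003,-0.137,0.5]]]'
python3 -m crank '[[[0,0,-0.004,0],[0,0,-0.006,0],[0,0,-0.006,0]]]'

```

```text
t: 2.65
tool_pos: [0.5552, -0.1558, 0.0106]
tool_rot: [1.315, 1.143, -1.319]
contact_force: [-1.1, 0.4, -0.7]
opening: 0.0851
t: 2.9
tool_pos: [0.5593, -0.1581, 0.01]
tool_rot: [1.317, 1.134, -1.315]
contact_force: [0.0, -0.9, 0.2]
opening: 0.0852
```

```bash
python3 - <<'E'
from h import *; from station import *
o=get_obs();print(o['tool_pos'],o['q'].round(4),o['dq'].round(3),o['contact_force'])
E
python3 -m crank '[[[0,0,0,0],[0,0,0,0]]]'
python3 -m crank '[[[0,0,-0.002,0],[0,0,-0.002,0]]]'
```

```text
[ 0.55934283 -0.1581407   0.0099962 ] [-4.0360e-01  1.8790e-01  1.8647e+00  1.0000e-04  1.0864e+00 -2.5720e-01] [-0.002 -0.015 -0.013 -0.     0.001  0.001] [ 0.01831192 -0.92856401  0.19941338]
t: 3.07
tool_pos: [0.5597, -0.1586, 0.0105]
tool_rot: [1.317, 1.133, -1.314]
contact_force: [0.2, 0.3, 0.3]
opening: 0.0854
t: 3.23
tool_pos: [0.5586, -0.1582, 0.007]
tool_rot: [1.317, 1.135, -1.316]
contact_force: [-0.0, 0.1, 0.1]
opening: 0.0855
```

```bash

python3 -m crank '[[[0,0,-0.002,0],[0,0,-0.004,0],[0,0,-0.004,0]]]'
python3 -m crank '[[[0,0,0,0],[0,0,0,0],[0,0,0,0],[0,0,0,0],[0,0,0,0]]]' 0.5 40
python3 - <<'E'
from h import *; from station import *
o=get_obs();M=R.from_rotvec(o['tool_rot']).as_matrix();print(np.degrees(np.arctan2(M[1,1],M[0,1])), o['tool_pos'],o['opening'])
m=camera_model('wrist');p,d=get_image('wrist');cv2.imwrite('pics/w2.png',p[:,:,::-1])
E
```

```text
t: 3.48
tool_pos: [0.5577, -0.1579, 0.0017]
tool_rot: [1.316, 1.137, -1.317]
contact_force: [-0.6, 0.0, -0.7]
opening: 0.0854
t: 3.9
tool_pos: [0.5583, -0.1581, 0.0026]
tool_rot: [1.317, 1.136, -1.317]
contact_force: [-0.8, -0.1, 2.7]
opening: 0.0546
-8.430146086072575 [ 0.5583083  -0.15808636  0.00260656] 0.0546357060012034
```

View pics/w2.png

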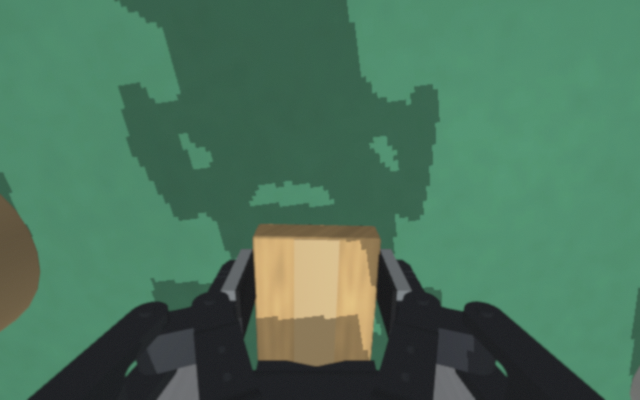

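```bash

python3 -m crank '[[[0.0003,0.002,0,0],[0.0009,0.005,0,0],[0.0016,0.009,0,0],[0.0023,0.013,0,0],[0.003,0.017,0,0]]]'
python3 -m crank '[[[0.0007,0.004,0,0],[0.0014,0.008,0,0],[0.0021,0.012,0,0],[0.0028,0.016,0,0],[0.0035,0.02,0,0]]]'
python3 - <<'E'
from h import *; from station import *
o=get_obs();print(o['tool_pos'],o['opening'])
p,d=get_image('side');cv2.imwrite('pics/s2.png',cv2.resize(p[150:350,250:490,::-1],None,fx=3,fy=3))
E
```

```text
t: 4.37
tool_pos: [0.5614, -0.1411, 0.0026]
tool_rot: [1.316, 1.135, -1.317]
contact_force: [-0.1, -3.9, 3.1]
opening: 0.055
t: 4.78
tool_pos: [0.5649, -0.1208, 0.0026]
tool_rot: [1.316, 1.135, -1.316]
contact_force: [-0.0, -5.1, 3.3]
opening: 0.0547
[ 0.56493366 -0.12080658  0.00259936] 0.05473416545533196
```

View pics/s2.png

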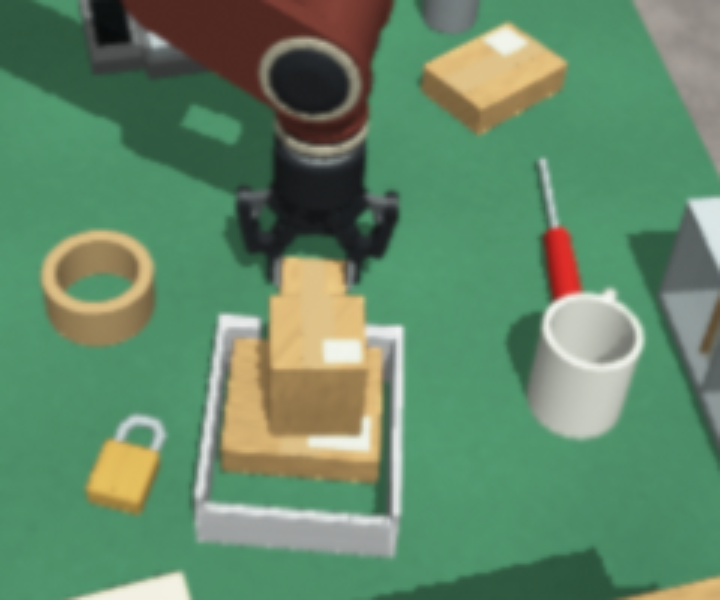

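The pile is upright and against the lips, and the strip is following the gripper. Drawing on.

```bash

python3 -m crank '[[[0.0007,0.004,0,0],[0.0014,0.008,0,0],[0.0021,0.012,0,0],[0.0028,0.016,0,0],[0.0035,0.02,0,0]]]'
python3 -m crank '[[[0.0007,0.004,0,0],[0.0014,0.008,0,0],[0.0021,0.012,0,0],[0.0028,0.016,0,0],[0.0035,0.02,0,0]]]'
python3 - <<'E'
from h import *; from station import *
o=get_obs();print(o['tool_pos'],o['opening'])
p,d=get_image('side');cv2.imwrite('pics/s3.png',cv2.resize(p[150:350,250:490,::-1],None,fx=3,fy=3))
E
```

```text
t: 5.25
tool_pos: [0.5684, -0.1012, 0.0026]
tool_rot: [1.316, 1.135, -1.317]
contact_force: [-0.9, -5.6, 4.4]
opening: 0.0546
t: 5.67
tool_pos: [0.5719, -0.0806, 0.0026]
tool_rot: [1.317, 1.136, -1.316]
contact_force: [-0.2, -3.5, 5.0]
opening: 0.0546
[ 0.5719373  -0.0806028   0.00259159] 0.05458118112431488
```

View pics/s3.png

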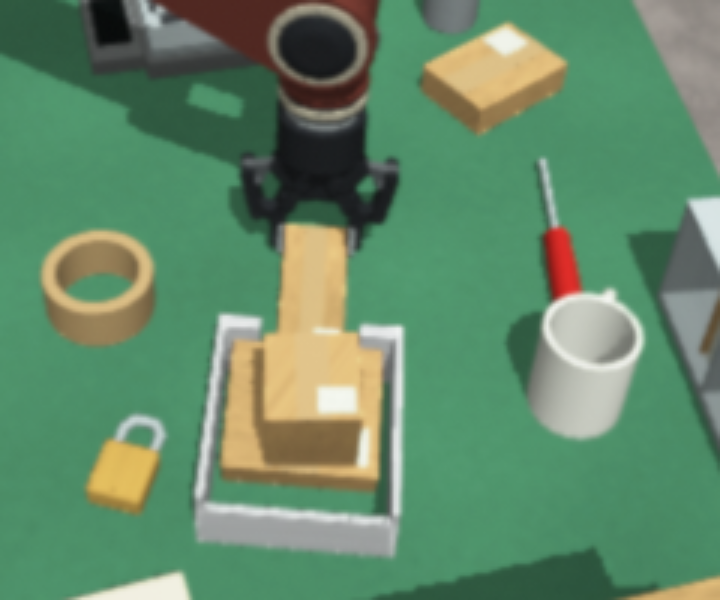

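The wide parcel has tipped back onto the counter. The tall one is upright on it, slightly further back. Continuing.

```bash

python3 -m crank '[[[0.0009,0.005,0,0],[0.0018,0.01,0,0],[0.0026,0.015,0,0],[0.0035,0.02,0,0],[0.0043,0.024,0,0]]]'
python3 -m crank '[[[0.0009,0.005,0,0],[0.0018,0.01,0,0],[0.0026,0.015,0,0],[0.0035,0.02,0,0],[0.0043,0.024,0,0]]]'
python3 -m crank '[[[0.0007,0.004,0,0],[0.0014,0.008,0,0],[0.002,0.011,0,0],[0.002,0.011,0,0]]]'
python3 - <<'E'
from h import *; from station import *
o=get_obs();print(o['tool_pos'],o['opening'])
p,d=get_image('side');cv2.imwrite('pics/s4.png',cv2.resize(p[150:350,250:490,::-1],None,fx=3,fy=3))
E
```

```text
t: 6.13
tool_pos: [0.5762, -0.0565, 0.0025]
tool_rot: [1.317, 1.136, -1.316]
contact_force: [0.1, -4.4, 5.9]
opening: 0.0544
t: 6.55
tool_pos: [0.5804, -0.0324, 0.0025]
tool_rot: [1.317, 1.136, -1.316]
contact_force: [-0.4, -4.5, 6.2]
opening: 0.0549
t: 6.88
tool_pos: [0.5825, -0.021, 0.0026]
tool_rot: [1.317, 1.137, -1.316]
contact_force: [0.2, -1.5, 5.4]
opening: 0.0549
[ 0.58251419 -0.02095262  0.00256917] 0.054899387561610426
```

View pics/s4.png

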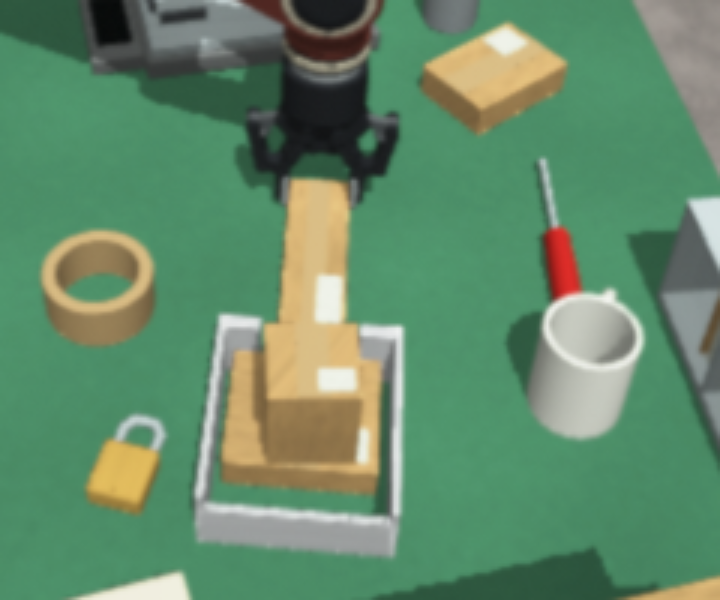

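Parcel drawn about 139 mm, and the pile is settled. Releasing now.

```bash

python3 -m crank '[[[0,0,0,0],[0,0,0,0],[0,0,0,0],[0,0,0,0],[0,0,0,0]]]' 1 60
python3 -m crank '[[[0,0,0.02,0],[0,0,0.05,0],[0,0,0.08,0],[0,0,0.11,0],[0,0,0.12,0]]]'
python3 - <<'E'
from h import *; from station import *
o=get_obs();print(o['tool_pos'],o['opening'])
p,d=get_image('top');cv2.imwrite('pics/t5.png',p[:,:,::-1]);np.savez('t5.npz',p=p,d=d)
cv2.imwrite('pics/t5c.png',cv2.resize(p[110:220,280:460,::-1],None,fx=4.4,fy=4.4,interpolation=cv2.INTER_CUBIC))
m=camera_model('wrist');p,d=get_image('wrist');cv2.imwrite('pics/w5.png',p[:,:,::-1]);import pickle;pickle.dump(m,open('w5.pkl','wb'))
E
```

```text
t: 7.35
tool_pos: [0.5817, -0.0217, 0.0017]
tool_rot: [1.317, 1.137, -1.317]
contact_force: [-0.6, 0.5, 0.5]
opening: 0.0852
t: 7.77
tool_pos: [0.585, -0.0223, 0.1276]
tool_rot: [1.32, 1.13, -1.311]
contact_force: [0.8, -0.3, -0.1]
opening: 0.0853
[ 0.5849541  -0.0223149   0.12764724] 0.08531639708239827
```

View pics/t5c.png

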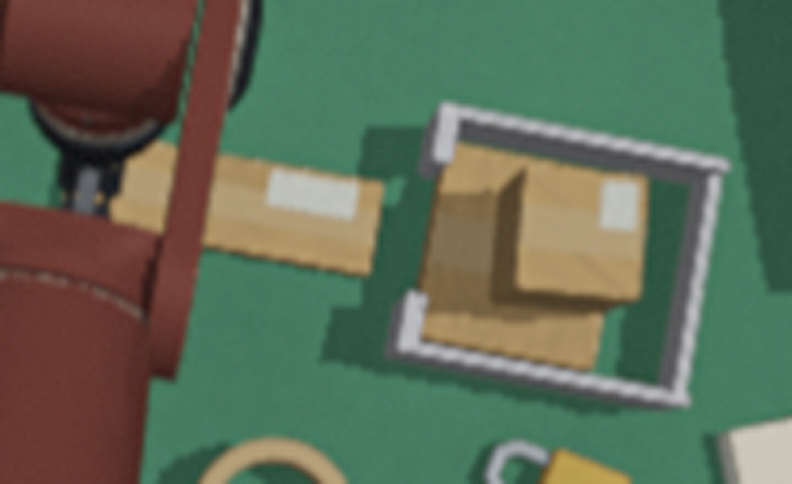

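View pics/w5.png

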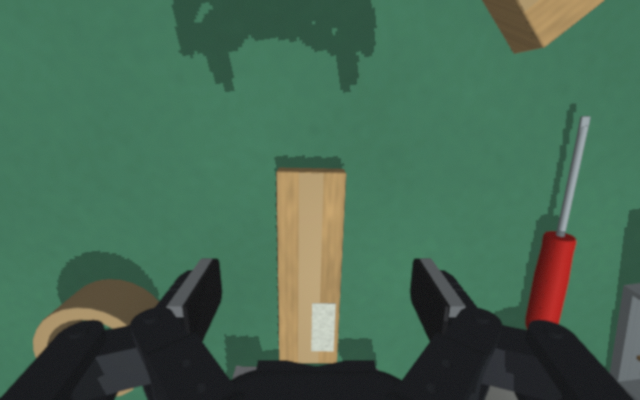

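Top crop: inner end of the parcel at (384,183)/(370,275), clear of the mouth. The tall parcel stands on the wide one, which is against the lips. Wrist view: outer end at (277–346,171).

```bash
python3 - <<'E'
from h import *; from station import *; import pickle
m=camera_model('top');w=pickle.load(open('w5.pkl','rb'))
u=lambda a:[((x+.5)/4.4-.5+280,(y+.5)/4.4-.5+110) for x,y in a]
I=at_z(m,u([(384,183),(370,275)]),.016);O=at_z(w,[(277,172),(345.5,172),(282,362),(337.5,362)],.016)
print(I.round(4),O.round(4))
a=I.mean(0);b=O[:2].mean(0);print('len',np.linalg.norm(a-b),'centre',(a+b)/2,'dir',np.degrees(np.arctan2(*(a-b)[[1,0]])),'wrist dir',np.degrees(np.arctan2(*(O[2:].mean(0)-b)[[1,0]])))
c=(a+b)/2-[.5503,-.2094,.016];e=np.array([np.cos(-1.7482),np.sin(-1.7482)]);print('bay x',c[:2]@e)
T=at_z(m,u([(524,168),(648,178),(515,290),(640,301)]),.115);print('tall',T.round(4),T.mean(0))
W=at_z(m,u([(450,143),(420,336),(597,370)]),.030);print('wide',W.round(4),np.linalg.norm(W[0]-W[1]),np.linalg.norm(W[2]-W[1]));wc=(W[0]+W[2])/2
f=lambda P:(np.array(P[:2])-[.5503,-.2094])@np.array([e,[-e[1],e[0]]]).T
print(wc,f(wc),f(T.mean(0)))
C=cloud(m,np.load('t5.npz')['d']);
for x,y in[(585,240),(470,190),(450,320)]:
  q=u([(x,y)])[0];print(C[round(q[1]),round(q[0])])
E
```

```text
[[ 0.5828 -0.1951  0.016 ]
 [ 0.5264 -0.1866  0.016 ]] [[ 0.5588  0.0014  0.016 ]
 [ 0.6132 -0.0068  0.016 ]
 [ 0.5291 -0.1858  0.016 ]
 [ 0.5827 -0.1941  0.016 ]]
len 0.19072291860641785 centre [ 0.57028873 -0.09677655  0.016     ] dir -99.47349492754597 wrist dir -99.1197452590233
bay x -0.11438335007219028
tall [[ 0.5755 -0.2607  0.115 ]
 [ 0.5711 -0.3314  0.115 ]
 [ 0.5064 -0.2553  0.115 ]
 [ 0.5012 -0.3261  0.115 ]] [ 0.5385555  -0.29336392  0.115     ]
wide [[ 0.6054 -0.2331  0.03  ]
 [ 0.4884 -0.2148  0.03  ]
 [ 0.4694 -0.3215  0.03  ]] 0.11840794420254473 0.10836551773397439
[ 0.53740964 -0.27730994  0.03      ] [ 0.06911893 -0.00070367] [0.08471873 0.00325732]
[ 0.53547305 -0.29591268  0.11611378]
[ 0.57652284 -0.24410351  0.02935149]
[ 0.49934537 -0.23343014  0.02832391]
```

```bash

python3 -m crank '[[[-0.003,-0.02,0,0],[-0.008,-0.045,0,0],[-0.012,-0.065,0,0],[-0.0135,-0.0745,0,0],[-0.0135,-0.0745,0,0]]]'
python3 -m crank '[[[0,0,0,0]]]'
python3 - <<'E'
from h import *; from station import *
o=get_obs();M=R.from_rotvec(o['tool_rot']).as_matrix();print(np.degrees(np.arctan2(M[1,1],M[0,1])), o['tool_pos'],M[:,0].round(3))
E
```

```text
t: 8.28
tool_pos: [0.5673, -0.0977, 0.1199]
tool_rot: [1.317, 1.138, -1.321]
contact_force: [0.1, 0.4, 0.2]
opening: 0.0855
t: 8.37
tool_pos: [0.568, -0.0962, 0.1206]
tool_rot: [1.317, 1.138, -1.319]
contact_force: [0.4, -0.2, -0.1]
opening: 0.0854
-8.480262401144286 [ 0.56796902 -0.09616035  0.12063717] [-0.002  0.001 -1.   ]
```

```bash

python3 -m crank '[[[0.001,0,-0.025,-0.5],[0.002,-0.0005,-0.055,-0.8],[0.002,-0.0005,-0.085,-0.8],[0.002,-0.0005,-0.105,-0.8],[0.002,-0.0005,-0.114,-0.8]]]'
python3 -m crank '[[[0,0,-0.002,0],[0,0,-0.004,0],[0,0,-0.004,0]]]'
python3 -m crank '[[[0,0,0,0],[0,0,0,0],[0,0,0,0],[0,0,0,0],[0,0,0,0]]]' 0.5 60
python3 - <<'E'
from h import *; from station import *
o=get_obs();M=R.from_rotvec(o['tool_rot']).as_matrix();print(np.degrees(np.arctan2(M[1,1],M[0,1])), o['tool_pos'],M[:,0].round(3))
E
```

```text
t: 8.78
tool_pos: [0.5679, -0.0948, 0.0039]
tool_rot: [1.324, 1.136, -1.33]
contact_force: [-0.6, -0.1, -1.1]
opening: 0.0854
t: 9.03
tool_pos: [0.5718, -0.0969, 0.0054]
tool_rot: [1.327, 1.127, -1.325]
contact_force: [0.3, -0.4, 0.7]
opening: 0.0855
t: 9.45
tool_pos: [0.5723, -0.0975, 0.0063]
tool_rot: [1.328, 1.126, -1.325]
contact_force: [-0.7, 0.2, 6.6]
opening: 0.0537
-9.228538784122236 [ 0.57229909 -0.09745861  0.00631701] [ 0.003 -0.001 -1.   ]
```

```bash

python3 -m crank '[[[0,0,0.004,0],[0,0,0.012,0],[0,0,0.022,0],[0,0,0.034,0],[0,0,0.045,0]]]'
python3 -m crank '[[[0,0,0.015,0],[0,0,0.03,0],[0,0,0.042,0],[0,0,0.05,0],[0,0,0.05,0]]]'
python3 - <<'E'
from h import *; from station import *
o=get_obs();M=R.from_rotvec(o['tool_rot']).as_matrix();print(np.degrees(np.arctan2(M[1,1],M[0,1])), o['tool_pos'],M[:,0].round(3),o['opening'],o['contact_force'],o['wrist_torque'])
p,d=get_image('side');cv2.imwrite('pics/s6.png',cv2.resize(p[120:320,250:490,::-1],None,fx=3,fy=3))
m=camera_model('wrist');p,d=get_image('wrist');cv2.imwrite('pics/w6.png',p[:,:,::-1]);import pickle;pickle.dump((m,o),open('w6.pkl','wb'));np.savez('w6.npz',d=d)
E
```

```text
t: 9.87
tool_pos: [0.5708, -0.097, 0.0506]
tool_rot: [1.327, 1.128, -1.327]
contact_force: [-0.2, -0.3, -1.1]
opening: 0.0539
t: 10.28
tool_pos: [0.5724, -0.0975, 0.1024]
tool_rot: [1.328, 1.124, -1.324]
contact_force: [0.1, -0.8, -1.9]
opening: 0.0536
-9.217447929260855 [ 0.57238064 -0.09746428  0.10235813] [ 0.005 -0.001 -1.   ] 0.053611302321151244 [ 0.10208307 -0.77426543 -1.89102714] [ 0.04419845 -0.02641523  0.01526848]
```

View pics/s6.png

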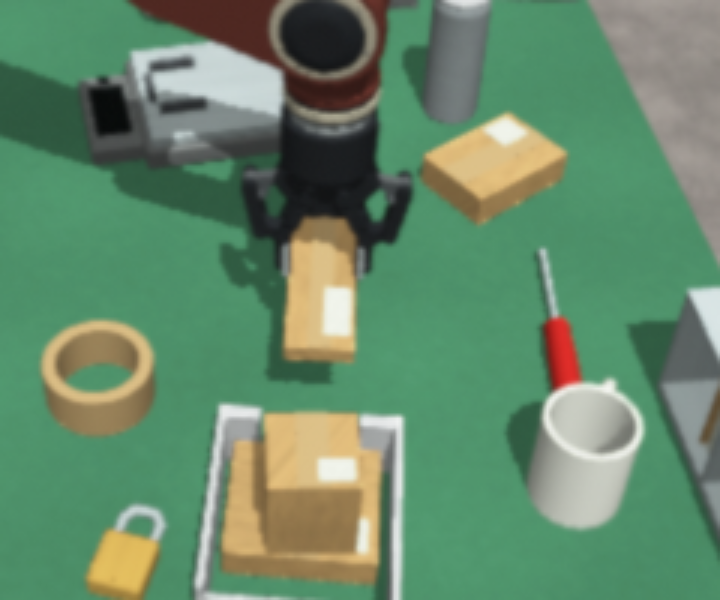

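View pics/w6.png

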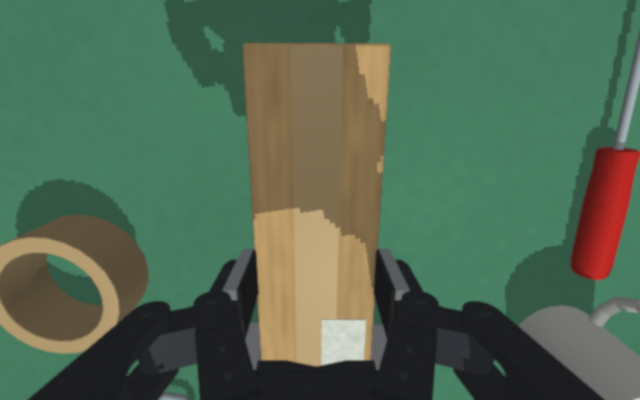

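The parcel is lifted and held near its middle. I'll measure its pose in the hand from the wrist depth: outer end at row 44, columns 244–390.

```bash
python3 - <<'E'
from h import *; import pickle
m,o=pickle.load(open('w6.pkl','rb'));d=np.load('w6.npz')['d']
C=cloud(m,d)
S=C[60:340:5,270:362:5].reshape(-1,3);A=np.c_[S[:,:2],np.ones(len(S))];k,_,_,_=np.linalg.lstsq(A,S[:,2],rcond=None);print('plane slopes',k,'res',(A@k-S[:,2]).std())
z=S[:,2].mean()
E=at_z(m,[(244.5,44),(389.5,44),(259,360),(372,360)],0)
# intersect with plane iteratively
def onplane(uv):
    z=.11
    for _ in range(5):
        P=at_z(m,[uv],z)[0];z=k[0]*P[0]+k[1]*P[1]+k[2]
    return P
P=np.array([onplane(u) for u in[(244.5,44),(389.5,44),(259,360),(372,360)]]);print(P.round(4))
a=P[:2].mean(0);b=P[2:].mean(0);dr=(b-a)/np.linalg.norm(b-a);c=a+dr*.095
print('width',np.linalg.norm(P[0]-P[1]),'heading',np.degrees(np.arctan2(dr[1],dr[0])),'pitch',dr[2],'centre top',c,'tool',o['tool_pos'])
E
```

```text
plane slopes [0.00445294 0.01470222 0.11113081] res 0.008128109700522633
[[ 0.5614  0.0012  0.1136]
 [ 0.614  -0.0073  0.1138]
 [ 0.5353 -0.1426  0.1114]
 [ 0.592  -0.1518  0.1115]]
width 0.05326357360081802 heading -99.46345501228485 pitch -0.015232507920401395 centre top [ 0.57204948 -0.09675681  0.11225557] tool [ 0.57238064 -0.09746428  0.10235813]
```

```bash

python3 -m crank '[[[0,0.006,0.01,2],[-0.001,0.02,0.02,6],[-0.003,0.038,0.03,11],[-0.005,0.057,0.03,16.5],[-0.006,0.076,0.03,22]]]'
python3 -m crank '[[[-0.0015,0.019,0,5.5],[-0.003,0.038,0,11],[-0.0045,0.057,0,16.5],[-0.006,0.076,0,22],[-0.0075,0.095,0,27.5]]]'
python3 -m crank '[[[-0.0015,0.019,0,5.5],[-0.003,0.038,0,11],[-0.0045,0.057,0,16.5],[-0.006,0.076,0,22],[-0.0075,0.095,0,27.5]]]'
python3 -m crank '[[[-0.0015,0.019,0,5.5],[-0.003,0.038,0,11],[-0.0045,0.057,0,16.5],[-0.006,0.076,0,22],[-0.0075,0.09,0,26]]]'
python3 -m crank '[[[-0.0005,0.008,0,2],[-0.001,0.0115,0,2.7],[-0.001,0.0115,0,2.7],[-0.001,0.0115,0,2.7]]]'
python3 - <<'E'
from h import *; from station import *
o=get_obs();M=R.from_rotvec(o['tool_rot']).as_matrix();print(np.degrees(np.arctan2(M[1,1],M[0,1])), o['tool_pos'],M[:,0].round(3),o['opening'],o['contact_force'],o['q'].round(2))
m=camera_model('wrist');p,d=get_image('wrist');cv2.imwrite('pics/w7.png',p[:,:,::-1]);import pickle;pickle.dump((m,o),open('w7.pkl','wb'));np.savez('w7.npz',d=d)
p,d=get_image('side');cv2.imwrite('pics/s7.png',cv2.resize(p[80:230,230:470,::-1],None,fx=3,fy=3))
E
```

```text
t: 10.8
tool_pos: [0.5646, -0.02, 0.1298]
tool_rot: [1.039, 1.309, -1.039]
contact_force: [0.6, 0.7, -1.2]
opening: 0.0541
t: 11.22
tool_pos: [0.5564, 0.0753, 0.1287]
tool_rot: [0.672, 1.466, -0.673]
contact_force: [0.7, -0.0, -1.2]
opening: 0.0537
t: 11.63
tool_pos: [0.5488, 0.1702, 0.1287]
tool_rot: [0.299, 1.552, -0.3]
contact_force: [0.1, 1.1, -1.9]
opening: 0.0538
t: 12.05
tool_pos: [0.5412, 0.2606, 0.1287]
tool_rot: [-0.057, 1.572, 0.057]
contact_force: [1.7, -0.6, -1.3]
opening: 0.0537
t: 12.38
tool_pos: [0.5411, 0.2701, 0.129]
tool_rot: [-0.089, 1.57, 0.088]
contact_force: [0.1, -0.6, -2.4]
opening: 0.0539
96.4402722823161 [0.54107045 0.27006129 0.1290298 ] [-0.001 -0.001 -1.   ] 0.053905026570674155 [ 0.12656362 -0.55786862 -2.39383247] [ 0.34  0.09  1.75 -0.    1.3  -1.34]
```

View pics/s7.png

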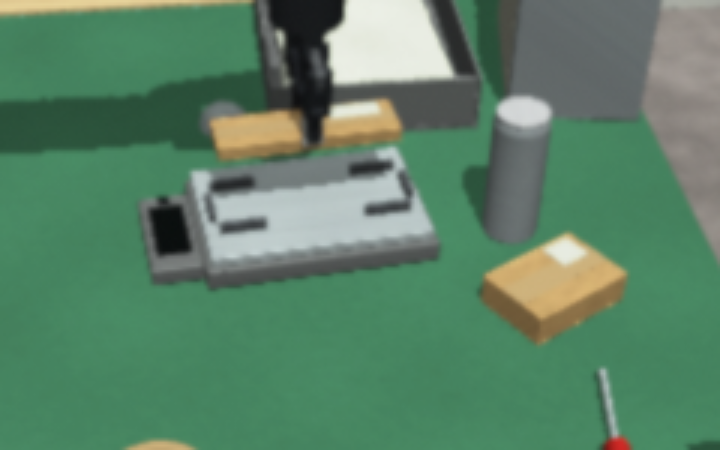

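View pics/w7.png

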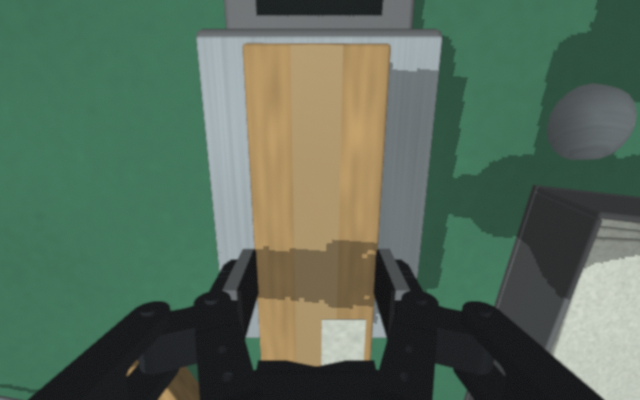

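Same parcel pixels in the wrist view (244–390,44), so no slip. The scale plate's near corners, (198,34) and (441,34), give a cross-check.

```bash
python3 - <<'E'
from h import *; import pickle
m,o=pickle.load(open('w7.pkl','rb'));d=np.load('w7.npz')['d']
C=cloud(m,d);S=C[60:230:3,270:362:3].reshape(-1,3);S=S[abs(S[:,2]-np.median(S[:,2]))<.01]
A=np.c_[S[:,:2],np.ones(len(S))];k=np.linalg.lstsq(A,S[:,2],rcond=None)[0];print('plane',k,(A@k-S[:,2]).std(),np.median(S[:,2]))
z=np.median(S[:,2])
P=at_z(m,[(244.5,44),(389.5,44),(259,360),(372,360)],z);a=P[:2].mean(0);b=P[2:].mean(0);dr=(b-a)/np.linalg.norm(b-a)
print('w',np.linalg.norm(P[0]-P[1]),np.linalg.norm(P[2]-P[3]),'heading',np.degrees(np.arctan2(dr[1],dr[0])),'centre',a+.095*dr,'tool',o['tool_pos'])
Q=at_z(m,[(198,35),(441,35),(217.5,240)],.04);print(Q.round(4),np.linalg.norm(Q[0]-Q[1]));v=Q[2]-Q[0];print(np.degrees(np.arctan2(v[1],v[0])))
e=np.array([np.cos(.1136),np.sin(.1136)]);n=np.array([-e[1],e[0]])
print('edge in scale frame',(Q[:,:2]-[.5434,.2711])@np.array([e,n]).T)
E
```

```text
plane [-0.00229557 -0.00139693  0.14196915] 0.0006455963358332037 0.1405094220273307
w 0.05388711043655319 0.057039278174854546 heading 6.1925886817259554 centre [0.54090831 0.27027703 0.14050942] tool [0.54107045 0.27006129 0.1290298 ]
[[0.4354 0.1815 0.04  ]
 [0.4178 0.3381 0.04  ]
 [0.5793 0.1974 0.04  ]] 0.15752957289812974
6.3032093620215806
edge in scale frame [[-0.11747592 -0.07675873]
 [-0.11723757  0.08077066]
 [ 0.02733889 -0.07727836]]
```

```bash

python3 -m crank '[[[0.001,0.001,-0.008,0],[0.002,0.0015,-0.018,0],[0.002,0.0015,-0.03,0],[0.002,0.0015,-0.042,0],[0.002,0.0015,-0.052,0]]]'
python3 -m crank '[[[0,0,-0.003,0],[0,0,-0.003,0],[0,0,-0.003,0]]]'
python3 - <<'E'
from h import *; from station import *
o=get_obs();M=R.from_rotvec(o['tool_rot']).as_matrix();print(np.degrees(np.arctan2(M[1,1],M[0,1])), o['tool_pos'],M[:,0].round(3),o['opening'],o['contact_force'])
import pickle
m=camera_model('wrist');p,d=get_image('wrist');cv2.imwrite('pics/w8.png',p[:,:,::-1]);pickle.dump((m,o),open('w8.pkl','wb'));np.savez('w8.npz',d=d)
p,d=get_image('side');cv2.imwrite('pics/s8.png',cv2.resize(p[110:190,260:400,::-1],None,fx=5,fy=5,interpolation=cv2.INTER_CUBIC))
p,d=get_image('top');cv2.imwrite('pics/t8.png',cv2.resize(p[105:240,145:235,::-1],None,fx=4.4,fy=4.4,interpolation=cv2.INTER_CUBIC))
E
```

```text
t: 12.9
tool_pos: [0.5422, 0.2714, 0.0747]
tool_rot: [-0.089, 1.572, 0.088]
contact_force: [-1.1, -0.2, -1.3]
opening: 0.0542
t: 13.15
tool_pos: [0.5432, 0.272, 0.074]
tool_rot: [-0.089, 1.569, 0.089]
contact_force: [0.5, 0.3, -1.3]
opening: 0.0539
96.48185667976418 [0.54316374 0.27198339 0.07396292] [-0. -0. -1.] 0.053877315724707574 [ 0.46563099  0.34690109 -1.26659307]
```

View pics/s8.png

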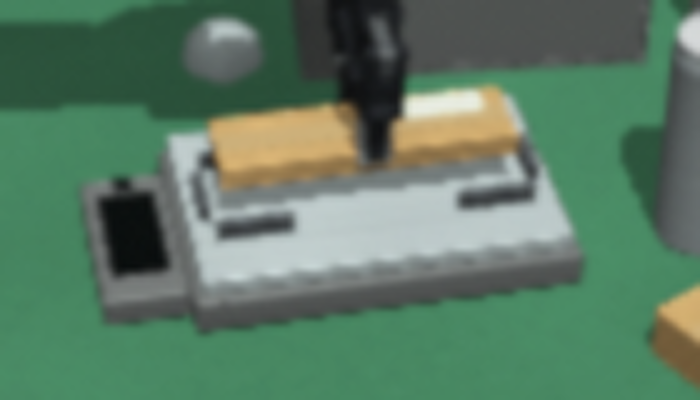

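View pics/w8.png

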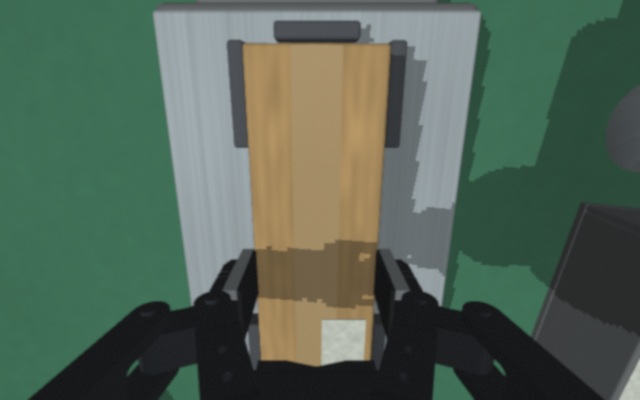

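View pics/t8.png

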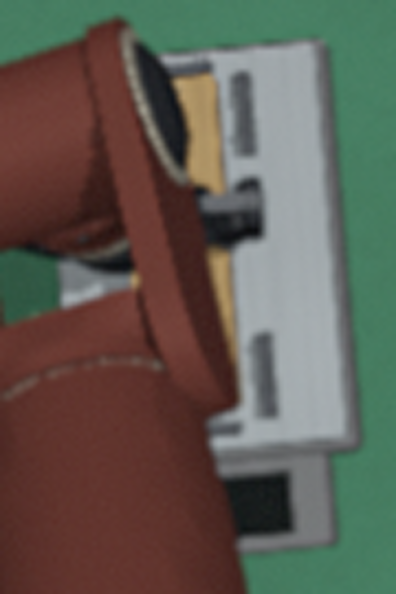

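The wrist view shows the near end stop at (275–360, 22–40) and the side stops with outer edges at x≈229 and 407 (row 42). The parcel end at (244–390,44) looks centred between them. Checking in numbers.

```bash
python3 - <<'E'
from h import *; import pickle
m,o=pickle.load(open('w8.pkl','rb'));d=np.load('w8.npz')['d']
C=cloud(m,d);S=C[60:230:3,270:362:3].reshape(-1,3);z=np.median(S[:,2]);S=S[abs(S[:,2]-z)<.01]
k=np.linalg.lstsq(np.c_[S[:,:2],np.ones(len(S))],S[:,2],rcond=None)[0];print('slopes',k[:2],z)
P=at_z(m,[(244.5,44),(389.5,44),(259,360),(372,360)],z);a=P[:2].mean(0);b=P[2:].mean(0);dr=(b-a)/np.linalg.norm(b-a)
c=a+.095*dr;print('heading',np.degrees(np.arctan2(dr[1],dr[0])),'centre',c)
Q=at_z(m,[(228.5,42),(407,42),(275,22),(360,22),(318,22)],.052);print(Q.round(4),np.linalg.norm(Q[0]-Q[1]),np.linalg.norm(Q[2]-Q[3]))
e=np.array([np.cos(.1136),np.sin(.1136)]);n=np.array([-e[1],e[0]]);B=np.array([e,n])
s=lambda X:((X[...,:2]-[.5434,.2711])@B.T*1000).round(1)
print('parcel',s(c),'side outer (±42,x -103)',s(Q[:2]),'endstop outer',s(Q[2:]))
E
```

```text
slopes [-0.0015027  -0.00246215] 0.0854088511644279
heading 6.2330893215439405 centre [0.54298074 0.27218695 0.08540885]
[[0.4475 0.2205 0.052 ]
 [0.4382 0.3029 0.052 ]
 [0.4368 0.2414 0.052 ]
 [0.4324 0.2799 0.052 ]
 [0.4346 0.2609 0.052 ]] 0.08289834753939634 0.03882855152982639
parcel [-0.3  1.1] side outer (±42,x -103) [[-101.   -39.4]
 [-100.9   43.5]] endstop outer [[-109.3  -17.5]
 [-109.2   21.4]
 [-109.2    2.2]]
```

```bash

python3 -m crank '[[[0.0005,0.0003,-0.005,0],[0.001,0.0005,-0.011,0],[0.001,0.0005,-0.017,0],[0.001,0.0005,-0.021,0],[0.001,0.0005,-0.024,0]]]'
python3 -m crank '[[[0,0,0,0],[0,0,-0.001,0],[0,0,-0.002,0],[0,0,-0.003,0],[0,0,-0.003,0]]]'
python3 -m crank '[[[0,0,-0.001,0],[0,0,-0.001,0],[0,0,-0.001,0]]]'
```

```text
t: 13.72
tool_pos: [0.5436, 0.2723, 0.049]
tool_rot: [-0.089, 1.571, 0.088]
contact_force: [-1.2, 0.9, -1.9]
opening: 0.054
t: 14.13
tool_pos: [0.5443, 0.2725, 0.0473]
tool_rot: [-0.089, 1.569, 0.089]
contact_force: [-0.9, -0.6, -2.0]
opening: 0.0541
t: 14.38
tool_pos: [0.5443, 0.2725, 0.0464]
tool_rot: [-0.089, 1.569, 0.089]
contact_force: [-0.3, -0.2, -0.6]
opening: 0.0537
```

```bash

python3 -m crank '[[[0,0,-0.001,0],[0,0,-0.001,0],[0,0,-0.001,0]]]'
python3 -m crank '[[[0,0,-0.0005,0],[0,0,-0.001,0],[0,0,-0.001,0]]]'
python3 - <<'E'
from h import *; from station import *
o=get_obs();print(o['tool_pos'],o['contact_force'],o['wrist_torque'])
p,d=get_image('wrist');cv2.imwrite('pics/w9.png',p[:,:,::-1])
E
```

```text
t: 14.63
tool_pos: [0.5445, 0.2726, 0.0463]
tool_rot: [-0.089, 1.569, 0.089]
contact_force: [-3.9, -2.3, 5.0]
opening: 0.0537
t: 14.88
tool_pos: [0.5445, 0.2726, 0.0463]
tool_rot: [-0.089, 1.569, 0.089]
contact_force: [-7.8, -3.0, 10.9]
opening: 0.0539
[0.54445887 0.27258433 0.04627441] [-7.75072222 -3.01918458 10.91582448] [-0.23945706  1.02174474  0.07003281]
```

View pics/w9.png

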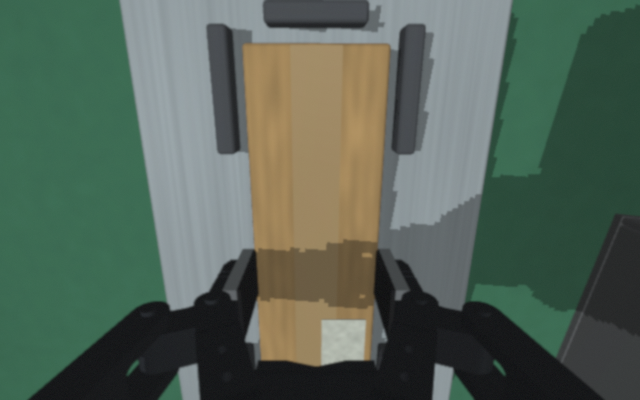

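It is on the plate, evenly between the stops. The end stop's inner edge is at row 27, the parcel end is at row 44, and the side gaps are about equal. Relieving the pressure, then letting go.

```bash

python3 -m crank '[[[0,0,0.001,0],[0,0,0.0015,0],[0,0,0.0015,0]]]'
python3 -m crank '[[[0,0,0,0],[0,0,0,0],[0,0,0,0],[0,0,0,0],[0,0,0,0]]]' 1
python3 -m crank '[[[0,0,0.008,0],[0,0,0.025,0],[0,0,0.05,0],[0,0,0.08,0],[0,0,0.11,0]]]'
python3 - <<'E'
from h import *; from station import *
import pickle
m=camera_model('wrist');p,d=get_image('wrist');cv2.imwrite('pics/w10.png',p[:,:,::-1]);pickle.dump(m,open('w10.pkl','wb'))
E
```

```text
t: 15.18
tool_pos: [0.5447, 0.2726, 0.0463]
tool_rot: [-0.089, 1.568, 0.089]
contact_force: [-2.1, -1.0, 3.4]
opening: 0.0538
t: 15.6
tool_pos: [0.5442, 0.2724, 0.0455]
tool_rot: [-0.089, 1.569, 0.089]
contact_force: [0.0, -0.4, -0.9]
opening: 0.0855
t: 16.02
tool_pos: [0.5438, 0.2723, 0.1569]
tool_rot: [-0.089, 1.57, 0.089]
contact_force: [0.9, 0.2, 0.8]
opening: 0.0856
```

View pics/w10.png

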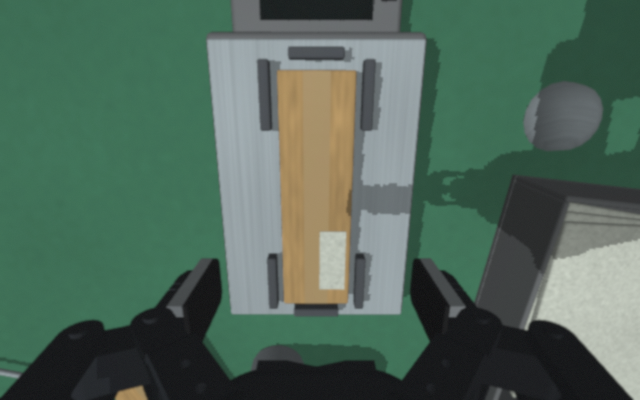

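The parcel lies inside all six stops: ends at rows 71 and 303, end stops at rows 47–59 and 305–315. I'll swing the arm away to let the top camera see it, then measure.

```bash

python3 -m crank '[[[-0.005,-0.02,0.02,0],[-0.01,-0.05,0.04,0],[-0.015,-0.085,0.06,0],[-0.02,-0.12,0.06,0],[-0.025,-0.155,0.06,0]]]'
python3 -m crank '[[[-0.005,-0.03,0,0],[-0.015,-0.06,0,0],[-0.025,-0.09,0,0],[-0.03,-0.11,0,0],[-0.03,-0.11,0,0]]]'
python3 - <<'E'
from h import *; from station import *
p,d=get_image('top');cv2.imwrite('pics/t11.png',p[:,:,::-1]);np.savez('t11.npz',p=p,d=d)
cv2.imwrite('pics/t11c.png',cv2.resize(p[105:240,145:235,::-1],None,fx=4.4,fy=4.4,interpolation=cv2.INTER_CUBIC))
p,d=get_image('side');cv2.imwrite('pics/s11.png',p[:,:,::-1])
E
```

```text
t: 16.48
tool_pos: [0.52, 0.1164, 0.2187]
tool_rot: [-0.09, 1.564, 0.09]
contact_force: [0.6, -0.6, 0.3]
opening: 0.0852
t: 16.9
tool_pos: [0.4886, 0.0045, 0.2164]
tool_rot: [-0.087, 1.568, 0.084]
contact_force: [0.8, -0.1, 0.2]
opening: 0.0853
```

View pics/t11.png

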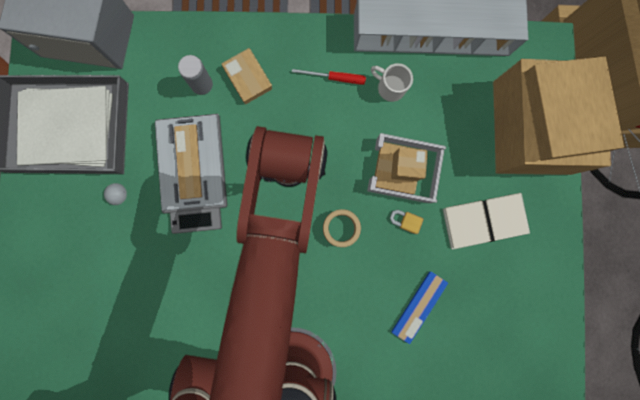

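View pics/t11c.png

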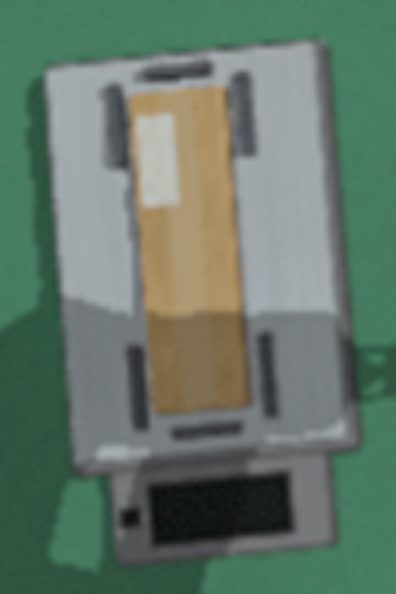

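View pics/s11.png

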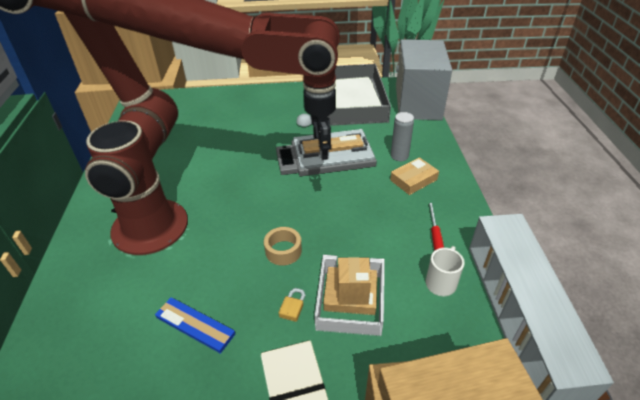

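Bystanders are unmoved, the pile is upright in the bay, and the parcel (crop corners ≈ (131,96), (226,88), (154,411), (249,404)) lies between the stops. Final numbers:

```bash
python3 - <<'E'
from h import *; from station import *
m=camera_model('top');f=np.load('t11.npz')
u2=lambda a:[((x+.5)/4.4-.5+145,(y+.5)/4.4-.5+105) for x,y in a]
P=at_z(m,u2([(131,96),(226,88),(154,411),(249,404)]),.056);c=P.mean(0);v=P[0]+P[1]-P[2]-P[3]
e=np.array([np.cos(.1136),np.sin(.1136)]);B=np.array([e,[-e[1],e[0]]])
print('len',np.linalg.norm(v)/2,'ang err deg',np.degrees(np.arctan2(v[1],v[0]))-6.51,'stage xy mm',(c[:2]-[.5434,.2711])@B.T*1000)
C=cloud(m,f['d']);S=C[130:195:2,184:196:2].reshape(-1,3);k=np.linalg.lstsq(np.c_[S[:,:2],np.ones(len(S))],S[:,2],rcond=None)[0];print('slopes',k[:2],'top z',np.median(S[:,2]))
a=np.load('top0.npz')['p'].astype(int);b=f['p'].astype(int)
for n,(x,y,X,Y) in dict(short=(220,45,275,105),mug=(368,60,415,103),tape=(320,208,364,250),lock=(388,207,425,236),can=(176,52,214,97),driver=(288,66,368,86)).items():
    print(n,abs(a-b)[y:Y,x:X].mean().round(1))
o=get_obs();print(o['t'],o['contact_force'],abs(o['dq']).max())
E
```

```text
len 0.1862248784297973 ang err deg -0.38832781200970246 stage xy mm [-0.09832555 -0.9124118 ]
slopes [ 0.05761244 -4.11459715] top z 0.05590162804257437
short 8.7
mug 8.6
tape 8.1
lock 8.4
can 8.1
driver 7.5
17.0 [ 0.57954025  0.51002788 -0.46439012] 0.03000637165979575
```

```bash
python3 - <<'E'
from h import *; from station import *
m=camera_model('top');C=cloud(m,np.load('t11.npz')['d'])
e=np.array([np.cos(.1136),np.sin(.1136)]);n=np.array([-e[1],e[0]])
for s in(-.08,-.04,0,.04,.08):
  for t in(-.018,.018):
    q=proj(m,[[*(np.array([.5434,.2711])+s*e+t*n),.056]])[0].round().astype(int);print(s,t,np.median(C[q[1]-1:q[1]+2,q[0]-1:q[0]+2,2]).round(4))
finish_job()
E
```

```text
-0.08 -0.018 0.0565
-0.08 0.018 0.0575
-0.04 -0.018 0.0549
-0.04 0.018 0.0543
0 -0.018 0.0553
0 0.018 0.0551
0.04 -0.018 0.056
0.04 0.018 0.0565
0.08 -0.018 0.0544
0.08 0.018 0.0552
the job is handed in; nothing more can be done
```

The long parcel is on the scale between all six stops and released. I handed the job in at about 17 s on the robot's clock, and it reports no verdict.

- **Drawing it out:** I pulled the parcel about 139 mm straight out by its end. I released it flat on the counter with its centre 114 mm outside the mouth (the limit is 97 mm).
- **Placing it:** I took it again within about 2 mm of its centre. I lowered it slowly until the wrist felt the plate, relieved the pressure and opened the gripper.

**Last checks (top camera):**
- **Parcel on the plate:** it is about 0.1 mm off lengthwise and 0.9 mm off sideways, turned 0.4° from the scale's axis. Its upper face is at 54–57 mm all over (56 mm expected), so it lies flat.
- **Pile:** the wide parcel is on the counter against the lips, 69 mm in and under 1 mm off the middle line. The tall one is upright on it, about 16 mm from its centre. I measured these after the draw, and the final pictures look the same.
- **Bystanders:** none showed a visible shift.
- **Robot:** its fingers are open and it touches nothing.

**Checks that disagreed or failed:**
- The wrist camera put the stage centre about 2 mm from where the top camera did, roughly the calibration accuracy. I placed the parcel between the two readings, well inside the play.
- Two depth plane fits were spoilt by stray pixels. I replaced the final one with spot heights.

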